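Rack the shaker and snap its cap on

ROBOT

A 6-joint arm with a two-finger parallel gripper is mounted at the origin on the work surface. World frame = base frame: x ahead of the robot, y to its left, z up, the work surface at z = 0. Lengths are in mm, angles in degrees, forces in N, time in s.
With the tool pointing down it reaches from about 350 to 850 mm from the base axis. Payload 8.1 kg.
Tool frame: the origin (TCP) lies between the finger pads, 19 mm behind the fingertips; this is the grasp point; x points along the fingers, y is the direction in which the jaws open and shut, and the axes are right-handed (so a half turn about x gives the same grasp; the last joint's range is limited). The gripper opens to 93 mm and grips with 3 to 60 N. Pads are 15 mm wide; open, the fingers measure 128 mm over their backs; the gripper's body (75 mm by 188 mm) begins 65 mm behind the grasp point.
Start: joints at [-75.997, 7.471, 85.268, -0, 87.261, -4.893], TCP at [194.332, -567.662, 237.435] pointing down, gripper open.
Joint ranges: [-169.43, 169.43], [-51.17, 129.36], [1.28, 143.12], [-76.62, 256.62], [0, 156.53], [-152.29, 152.29]. Speed limits (degrees/s): [136.94, 136.94, 159.86, 180, 180, 180].

INTERFACE

Orientations are given as a 3x3 rotation matrix whose columns are the frame's x, y, z axes.
In Python, from plant import arm, optics, spotter gives the robot as it stands. The module is installed in compiled form; this text tells all that it offers. Calls block until the motion is done:
- arm.move_to(position, orientation): joint-space move of the TCP to a pose.
- arm.move_linear(position, rotation=None, feed=150, stop_force=None): straight line of the TCP; rotation=None keeps the orientation; feed is the mean speed in mm/s. With stop_force (N) it stops when the force on the tool has changed by that much, and returns True; else False.
- arm.move_j(angles): joint-space move.
- arm.command_gripper(opening, strength=None): finger opening in mm; strength is the grip in N (None keeps the last); returns when the fingers have stopped.
- arm.hold(seconds).
- arm.ik(position, orientation): joint angles nearest the present ones, or None.
- arm.sense(): the state.
- optics.read_camera(name): name is "scene" or "top" or "wrist"; returns a dict with "image" (480x640x3 uint8, red, green, blue), "z_map" (480x640 float32, mm along the optical axis (not along the pixel's ray), 0 where there is no reading), "fov_y" (degrees; the focal length in pixels is half the picture's height over the tangent of half this angle, whatever the lens; pixels are square), "cx", "cy" (the principal point, pixels), "k1" (the pictures are not rectified: a ray, as slopes to the right and down, at radius r is drawn at 1 + k1 r^2 times it, then the intrinsics apply), "R" (3x3) and "t" (3): a world point X has camera coordinates R X + t; the wrist camera has in their place "tool_from_camera" (4x4, takes a point from camera to tool coordinates, whose origin is the TCP and whose axes are the tool frame's). Camera axes: x right, y down, z forward; pixel columns grow to the right and rows downward; lengths in mm; the calibration is good to about 2 mm. A picture is of the moment at which its call begins: read the wrist's pose just before it.
A pose or a line that the arm cannot do raises arm.IKError and nothing moves.
- arm.hand_in(): hands the job in, once; it reports no verdict.
Trained networks look in a picture, given as the dict that the camera call returned (one of the last four; its "shot" number tells which), for a name from the list of things; names that differ only in an ending like _2 or _b are one class to them, and where a whole thing is asked for, a point or a joint stands for the part that bears it (a point fixed in the world has none). Each returns a list of dicts, best first, with "conf" (0 to 1); they miss things now and then, are a little off and sometimes report something else, mostly with a low value. They report only what shows in the picture. A call takes as long as a camera call. They do not tell look-alikes from the thing itself.
- spotter.find_in(target, picture): "xyz" ([x, y, z] in mm, in world coordinates, good to about 4 mm: the middle of the surface that is visible of it).
- spotter.mark_of(target, picture): "xyz" ([x, y, z] in mm, in world coordinates, good to about 4 mm: a listed point, or the origin of a listed thing).
The state is a dict: "t": time; "qpos": joint angles; "joint_vel": joint speeds; "joint_efforts": joint torques, N m; "tcp_pos": TCP position; "tcp_rot": TCP orientation; "ft_force": force on the tool from outside, world axes, zero at the start; "wrist_torque": the same for the moment, N m; "width": finger opening in mm.
Only numpy, scipy, OpenCV 4.12 (cv2) and the standard library are available. Lean on these libraries where they do the work, as an engineer would, in place of code of your own. Each camera call takes 0.05 s, during which the arm holds its last target.

TASK

One square steel shaker stands on the counter without its cap: stand it upright in the empty pocket of the wooden rack, all the way down, so that the rack holds it. Then take its black cap and press it straight down onto the shaker's neck until it clicks and sits down on the shoulder, keep pressing firmly after the click, and finish like that, with the hand still pushing the cap down (do not let go). Leave the other shakers and everything else on the counter as they are.

Things in the scene. Friction and masses are not known exactly. Their poses are not given: they have to be found in the camera images.
- shaker: the open steel shaker, 0.17-0.34 kg: square body 52 x 52 mm, 80 mm high to a flat shoulder, lowest 6 mm tapering in to 41 mm; on the shoulder a round neck up to 101 mm: flat top 22 mm wide, round bead 37 mm wide 8 mm below the top, 26 mm wide under the bead. Origin: centre of the underside; z up, x, y square to the flats. Starts upright on the counter, left or right.
- shaker_top (a point): centre of the flat top of the open shaker's neck, 101 mm above its underside. With the TCP about 60 mm above the underside, a grip across two flats keeps the fingers above the rack and the gripper's body above the neck
- cap: the loose black cap, about 90 g: round, 50 mm wide, 27 mm high, bore 45 mm, top closed; starts open side down on the counter, across from the shaker. Origin: centre of its lower rim; z up. Eight sprung nubs inside, 6 mm above the rim on a 32 mm circle, snap over the neck's bead. Home, the rim rests on the shoulder: origin 80 mm above the shaker's underside.
- cap_top (a point): centre of the cap's top, 27 mm above its rim. Pressing it on: first touch with the rim about 13 mm above the shoulder, the force climbs to 9 to 18 N, drops to nothing (the click) with the rim 8 to 4 mm above the shoulder, stays low, and climbs again once the rim is on the shoulder
- rack: wooden rack block 86 x 250 x 40 mm, fixed, with a row of three square pockets 55 x 55 mm, 30 mm deep, centres 78 mm apart along its long (y) axis. Origin: centre of its underside; its yaw (0: row across, along world y) varies by up to 0.25 rad
- pocket: the empty pocket of the rack (any of the three): a thin round cork pad on its floor. Origin: centre of the pocket floor, 10 mm above the counter and 30 mm below the rack's top; axes parallel to the rack's and to the pocket's sides
- shaker2: a closed shaker with cap on (107 mm high, 52 mm square) standing in one of the rack's pockets; origin at the centre of its underside; leave it
- shaker3: the other closed shaker (as shaker2) in another of the rack's pockets; leave it
- cutter: steel pastry ring, 64 mm diameter, 35 mm high, open at both ends; leave it
- tongs: steel pastry tongs, 220 mm long, lying flat along their x axis; leave them
- scraper: bench scraper lying flat, steel blade 130 mm wide with a wooden handle; leave it
- tub: round glass jam jar, 68 mm diameter, 95 mm high, with a metal lid; leave it
- ticket: price-ticket stand, round base 56 mm, blank white card at the top, 115 mm high; leave it
- shaker_shoulder (a point): centre of the open shaker's flat shoulder, where the neck rises, 80 mm above its underside: the centre of the cap's rim comes here
Not all that is in view belongs to the job. What is shaped like the shaker but yellow is not meant.

How it is judged:
By the outcome, as a careful person would: the job done as asked, in the order asked, and still so for the second after the job is handed in, while the arm keeps its last pose, push and grip.
It also fails if it takes over 67 s, if anything falls off the work surface, if the arm or the gripper's body presses on something with over 40 N, if the wrist force passes 120 N, or if a joint passes its speed limit or range.

## Working session

There is one attempt and no reset: what is moved stays moved. The work goes in short steps, each a Python script; the robot and the scene stay as the last script left them, time stands still between calls to the robot, and variables do not carry over. Pictures are saved under pics/ and viewed, and the job is handed in when it is done.

```bash
mkdir -p pics
python3 - <<'E'
from plant import arm, optics, spotter
import cv2, pickle
for n in ("scene","top"):
    p=optics.read_camera(n)
    cv2.imwrite(f"pics/{n}0.png",p["image"][:,:,::-1])
    pickle.dump(p,open(f"{n}0.pkl","wb"))
    print(n,p["fov_y"],p["cx"],p["cy"],p["k1"],p["R"],p["t"])
    for k in ["shaker","shaker_top","cap","cap_top","rack","pocket"]:
        print(k,[(round(d["conf"],2),[round(float(v)) for v in d["xyz"]]) for d in spotter.mark_of(k,p)][:5])
s=arm.sense();print(s["t"],s["ft_force"],s["tcp_rot"])
E
```

```text
scene 54.62759434009616 315.5851792128245 238.0453131923238 -0.09091569608901348 [[-0.64511082  0.76408723  0.00165108]
 [ 0.43112622  0.36577766 -0.82482537]
 [-0.63084246 -0.53139195 -0.56538517]] [ 405.74756103 -185.01158913 1525.08156589]
shaker [(0.86, [463, -254, 5]), (0.78, [605, -108, 9]), (0.71, [448, -364, 6]), (0.7, [624, -38, 9]), (0.68, [407, -158, 3])]
shaker_top [(0.92, [450, -360, 102]), (0.88, [455, -257, 102]), (0.67, [408, -160, 101])]
cap [(0.95, [419, 298, 0])]
cap_top [(0.87, [419, 298, 29])]
rack [(0.97, [618, -36, 2])]
pocket [(0.55, [642, 37, 14])]
top 50.486745366124254 318.4698478251583 248.43677915103262 0.050650992259271756 [[-0.02222938 -0.99972208  0.0078502 ]
 [-0.99111654  0.0210068  -0.13132675]
 [ 0.13112535 -0.01069978 -0.99130805]] [  7.59190863 588.66464863 984.45972693]
shaker [(0.91, [410, -156, 5]), (0.8, [444, -361, 0]), (0.69, [607, -114, 11]), (0.64, [461, -255, -2])]
shaker_top [(0.97, [461, -258, 100]), (0.66, [451, -360, 104]), (0.56, [407, -154, 103])]
cap [(0.55, [417, 297, 3])]
cap_top [(0.59, [421, 297, 26])]
rack [(0.92, [624, -41, -1])]
pocket [(0.61, [416, 300, -2]), (0.56, [643, 39, 8])]
0.7 [-0.27230707 -1.00677125  0.52567383] [[ 4.70572871e-05  3.23885056e-01 -9.46096437e-01]
 [-6.29794185e-05 -9.46096435e-01 -3.23885058e-01]
 [-9.99999997e-01  7.48257556e-05 -2.41226391e-05]]
```

View pics/scene0.png

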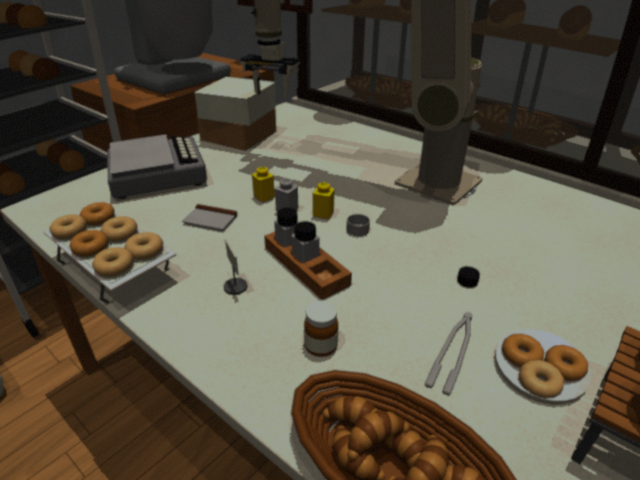

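View pics/top0.png

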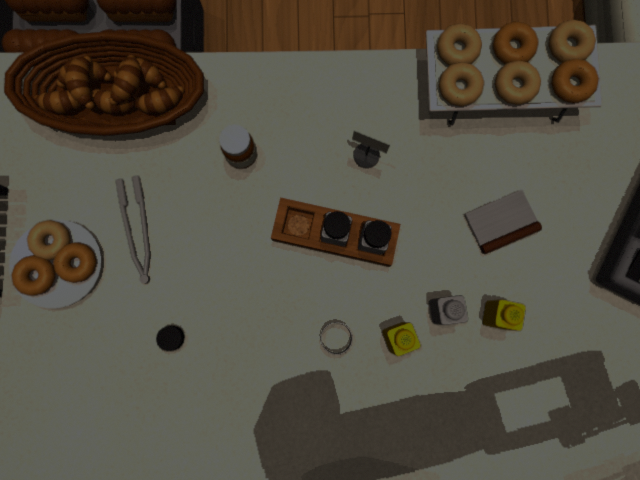

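The scene holds three shaker look-alikes. In the top picture these are the steel one at (452,310), a yellow one at (404,340) and a yellow one at (510,315). The steel one is the target. The two steel shakers at (337,228) and (376,236) are capped and stay in the rack. The empty pocket is at (298,222) and the cap at (170,338). The dark ring at (336,337) is the cutter.

```bash
cat > h.py <<'E'
import numpy as np, cv2
def cloud(p, pose=None):
    f=240/np.tan(np.radians(p["fov_y"])/2); z=p["z_map"]
    K=np.array([[f,0,p["cx"]],[0,f,p["cy"]],[0,0,1.]])
    u,v=np.meshgrid(np.arange(640.),np.arange(480.))
    n=cv2.undistortPoints(np.stack([u,v],-1).reshape(-1,1,2),K,np.array([p["k1"],0,0,0.])).reshape(480,640,2)
    c=np.concatenate([n*z[...,None],z[...,None]],-1).astype(float)
    if pose is None: w=(c-p["t"])@p["R"]
    else:
        T=p["tool_from_camera"]; w=(c@T[:3,:3].T+T[:3,3])@pose[1].T+pose[0]
    w[z<=0]=np.nan
    return w
def rect(w,c,r,z0,z1):
    with np.errstate(invalid='ignore'):
        m=(np.hypot(w[...,0]-c[0],w[...,1]-c[1])<r)&(w[...,2]>z0)&(w[...,2]<z1)
    q=w[m]; 
    if len(q)<5: return None
    return cv2.minAreaRect(q[:,:2].astype(np.float32)), len(q), np.median(q[:,2]), q.mean(0)
E
python3 - <<'E'
import pickle,cv2,numpy as np
from h import *
for n in("top","scene"):
    p=pickle.load(open(n+"0.pkl","rb")); w=cloud(p)
    print(n,"sh shoulder",rect(w,(461,-256),45,74,86))
    print("sh top",rect(w,(461,-256),45,97,105)); print("cap",rect(w,(419,297),45,20,35))
    print("rack",rect(w,(620,-38),160,36,44)); print("counter z",np.nanmedian(w[200:300,180:260,2]))
    print("pocket floor",rect(w,(642,38),30,5,16))
p=pickle.load(open("top0.pkl","rb"))
i=cv2.resize(p["image"][270:380,360:560,::-1],None,fx=4,fy=4,interpolation=2)
cv2.imwrite("pics/crop1.png",cv2.convertScaleAbs(i,alpha=1.5))
E
```

```text
top sh shoulder (((461.25628662109375, -255.61863708496094), (51.7634391784668, 54.145790100097656), 6.640143394470215), 442, np.float64(79.5278655138696), array([ 460.98321682, -251.6409196 ,   79.58355657]))
sh top (((461.4283447265625, -255.64486694335938), (34.61412811279297, 33.14284896850586), 69.26557159423828), 254, np.float64(99.97656135065095), array([ 461.46121207, -255.62395276,  100.06887941]))
cap (((418.5079040527344, 294.7931213378906), (48.841636657714844, 50.460079193115234), 87.80986022949219), 538, np.float64(26.115861624424944), array([418.41641037, 294.46925781,  26.08677547]))
rack (((624.1104736328125, -40.094268798828125), (249.99928283691406, 86.93248748779297), 75.97147369384766), 2665, np.float64(39.58968771152028), array([621.69817705, -33.69491667,  39.63179806]))
counter z -0.5530560995783275
pocket floor (((645.1986083984375, 35.836639404296875), (54.06589889526367, 51.317893981933594), 76.989501953125), 562, np.float64(10.21568255843232), array([643.85525536,  36.89339284,  10.19007786]))
scene sh shoulder (((462.0262756347656, -252.14306640625), (54.
[... 266 characters left out ...]
p.float64(100.16008620071415), array([ 464.65706048, -251.39331258,  100.3375282 ]))
cap (((418.780029296875, 296.183349609375), (50.89715576171875, 48.20153045654297), 51.416290283203125), 264, np.float64(27.575250086674593), array([420.78451687, 297.69452061,  26.97614665]))
rack (((624.1983642578125, -38.55384826660156), (254.3123321533203, 88.86195373535156), 76.61397552490234), 1141, np.float64(39.88710886472946), array([641.6082148 ,  -7.42991961,  39.81984202]))
counter z 1.679766372580505
pocket floor (((629.0185546875, 26.66392707824707), (29.66611099243164, 37.150306701660156), 71.1244125366211), 111, np.float64(10.72115241554567), array([630.62336389,  26.98242112,  10.82870241]))
```

View pics/crop1.png

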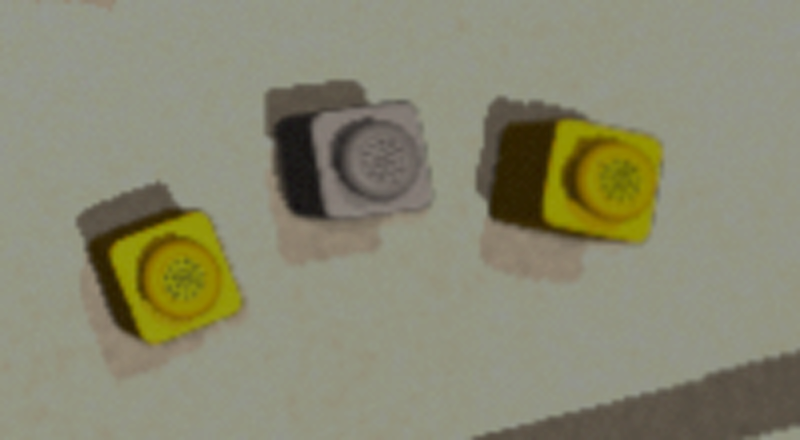

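```bash
cat >> h.py <<'E'
def rot(a):
    a=np.radians(a); c,s=np.cos(a),np.sin(a)
    return np.array([[0,c,s],[0,s,-c],[-1,0,0.]])
def best(arm,pos,a):
    q0=np.array(arm.sense()["qpos"]); o=[]
    for b in(a,a+180,a-180):
        q=arm.ik(pos,rot(b))
        if q is not None: o.append((np.abs(np.array(q)-q0).max(),b,np.round(q,1)))
    return sorted(o,key=lambda x:x[0])
E
python3 - <<'E'
from plant import arm,optics
from h import *
for n,pos,a in(("sh",[461,-254,200],6),("pk",[643,36,200],-14),("cap",[418.5,295,200],-14),("capx",[418.5,295,200],76)): print(n,best(arm,pos,a))
b=best(arm,[461,-254,200],6)[0][1]
arm.move_to([461,-254,230],rot(b))
s=arm.sense();p=optics.read_camera("wrist")
cv2.imwrite("pics/w1.png",p["image"][:,:,::-1])
w=cloud(p,(np.array(s["tcp_pos"]),np.array(s["tcp_rot"])))
print(s["t"],s["tcp_pos"],rect(w,(461,-256),45,74,86),rect(w,(461,-256),25,97,105))
E
```

```text
sh [(np.float64(41.55927752593003), 6, array([-34.4,  -2.8,  99.7,  -0. ,  83.1, -40.4])), (np.float64(144.457401076055), 186, array([-34.4,  -2.8,  99.7,  -0. ,  83.1, 139.6])), (np.float64(144.457401076055), -174, array([-34.4,  -2.8,  99.7,  -0. ,  83.1, 139.6]))]
pk [(np.float64(74.63981526311044), -14, array([-1.4, 15.3, 80.3, -0. , 84.4, 12.6]))]
cap [(np.float64(105.4362997386129), -14, array([ 29.4,  -5.1, 101.9,  -0. ,  83.2,  43.4])), (np.float64(131.66557671126213), 166, array([  29.4,   -5.1,  101.9,   -0. ,   83.2, -136.6])), (np.float64(131.66557671126216), -194, array([  29.4,   -5.1,  101.9,   -0. ,   83.2, -136.6]))]
capx [(np.float64(105.4362997386129), 76, array([ 29.4,  -5.1, 101.9,  -0. ,  83.2, -46.6])), (np.float64(138.33442328873787), 256, array([ 29.4,  -5.1, 101.9,   0. ,  83.2, 133.4])), (np.float64(138.33442328873787), -104, array([ 29.4,  -5.1, 101.9,   0. ,  83.2, 133.4]))]
2.225 [ 460.68905581 -254.89144925  230.05382344] (((460.9522399902344, -254.19728088378906), (52.05108642578125, 51.785736083984375), 6.195387363433838), 2220, np.float64(79.96885266580067), array([ 460.57799997, -248.66327596,   79.86142055])) (((461.0084228515625, -254.1634063720703), (34.52268981933594, 34.17818069458008), 83.45262908935547), 1566, np.float64(100.14769043650462), array([ 460.89675905, -253.42784805,  100.01351681]))
```

View pics/w1.png

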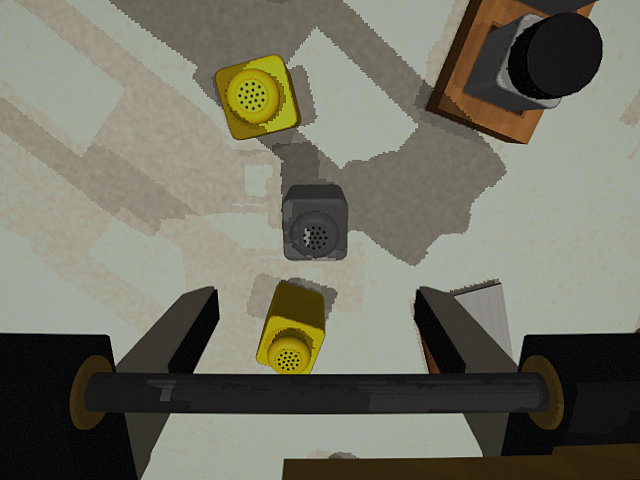

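The wrist view confirms the steel shaker at pixel (315,225), between the two yellow ones at (257,95) and (290,330). It measures 52×52 mm with the shoulder at z≈80, which matches. Grasping it now.

Run:
```python
from plant import arm,optics
from h import *
arm.command_gripper(80,20)
P=np.array([461,-254.3]);R=rot(6.2)
arm.move_linear([*P,150],R); s=arm.sense(); print(s["tcp_pos"])
print(arm.move_linear([*P,60],R,feed=80,stop_force=8)); s=arm.sense(); print(s["t"],s["tcp_pos"],s["ft_force"])
arm.command_gripper(45,30); s=arm.sense(); print("w",s["width"],s["ft_force"])
arm.move_linear([*P,150],R,feed=80); s=arm.sense(); print(s["t"],s["width"],s["tcp_pos"],s["ft_force"])
```

```text
[ 461.35377846 -254.50657238  150.75243749]
False
4.7083 [ 461.48982833 -254.62139009   60.70760456] [0.23665969 0.55821873 0.53822529]
w 51.73264098319454 [-1.57299895 -0.39900037  2.18659904]
6.55 51.69909113832793 [ 460.59392054 -254.01063711  149.20088383] [ 0.63163138 -0.02439183 -1.46544282]
```

Run:
```python
from plant import arm,optics
from h import *
P=np.array([461,-254.3])
arm.move_linear([*P,230],rot(6.2),feed=200)
arm.move_to([630,-50,270],rot(-14)); arm.hold(0.2)
s=arm.sense();p=optics.read_camera("wrist")
cv2.imwrite("pics/w2.png",p["image"][:,:,::-1])
w=cloud(p,(np.array(s["tcp_pos"]),np.array(s["tcp_rot"])))
np.save("w2.npy",w)
print(s["t"],s["tcp_pos"],s["width"],s["ft_force"])
print(rect(w,(624,-40),160,36,44),"\nfloor",rect(w,(643,36),45,5,16),"\ncounter",rect(w,(560,100),30,-10,10)[2])
```

```text
8.3417 [629.49859398 -51.39297754 269.81296799] 52.139533923173836 [ 0.03437566  0.158684   -0.29977697]
(((633.6219482421875, -0.761383056640625), (173.92422485351562, 86.62470245361328), 76.24998474121094), 8232, np.float64(39.989873054696375), array([639.11434319,  20.95206187,  39.94769339])) 
floor (((642.9994506835938, 37.46424865722656), (54.9803352355957, 55.530025482177734), 76.01139831542969), 3211, np.float64(10.333419707991709), array([643.2452799 ,  37.971071  ,  10.41262144])) 
counter -0.019179651255456065
```

View pics/w2.png

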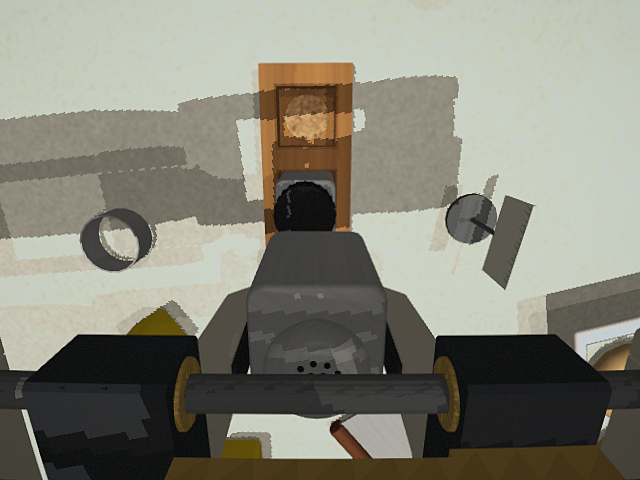

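Run:
```python
from plant import arm,optics
from h import *
w=np.load("w2.npy"); s=arm.sense(); T=np.array(s["tcp_rot"]); t=np.array(s["tcp_pos"]); print(t)
l=(w-t)@T
for lo,hi in((-25,-14),(-44,-37)):
    m=(l[...,0]>lo)&(l[...,0]<hi)&(np.hypot(l[...,1],l[...,2])<40); q=l[m]; m2=np.abs(q[:,1])<27.5; q=q[m2]
    print(len(q),np.median(q[:,0]),cv2.minAreaRect(q[:,1:].astype(np.float32)), q[:,1:].min(0),q[:,1:].max(0))
```

```text
[629.59095135 -51.24586261 269.93518476]
8564 -19.57994715925271 ((0.018218994140625, -8.174489974975586), (54.984466552734375, 38.79911804199219), 0.5422645211219788) [-27.45818866 -27.4252529 ] [27.49418858 11.44841124]
3665 -39.42964881042462 ((0.1628398895263672, -6.642673492431641), (45.381370544433594, 38.944034576416016), 41.82851028442383) [-27.49356811 -18.78621059] [27.46294171 16.30156196]
```

```bash
cat >> h.py <<'E'
def goto(arm,pos,R,feed=100,n=2):
    pos=np.array(pos,float); c=pos.copy()
    for i in range(n+1):
        arm.move_linear(c,R,feed=feed); arm.hold(0.15); e=pos-np.array(arm.sense()["tcp_pos"])
        if np.abs(e).max()<0.3: break
        c=c+e
    return c
E
python3 - <<'E'
from plant import arm,optics
from h import *
R=rot(-14); X=np.array([642.8,36.5])
arm.move_linear([*X,200],R,feed=200)
c=goto(arm,[*X,125],R); s=arm.sense(); print(c,s["t"],s["tcp_pos"],s["ft_force"])
p0=optics.read_camera("wrist");cv2.imwrite("pics/w3.png",p0["image"][:,:,::-1])
print(arm.move_linear([c[0],c[1],c[2]-125+72],R,feed=60,stop_force=6)); s=arm.sense(); print(s["t"],s["tcp_pos"],s["ft_force"],s["wrist_torque"],s["width"])
E
```

```text
[642.80195218  36.48217588 124.96321137] 10.95 [642.80691854  36.47159692 124.93600725] [ 0.16949417 -0.25638558 -2.44423497]
False
12.0333 [642.89572924  36.50945779  72.32644618] [-1.25677295 -0.09511277 -2.88431235] [-0.01274563  0.18034602  0.02958501] 51.83036546344171
```

View pics/w3.png

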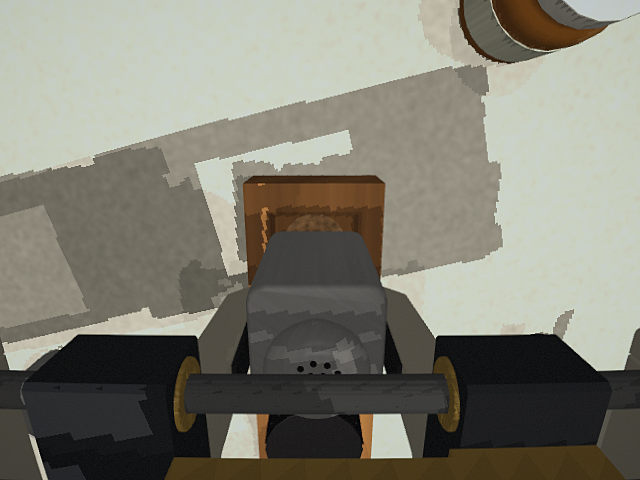

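It went in freely, with the underside about 1.5 mm above the pocket floor. Next I seat it, release, lift and check.

Run:
```python
from plant import arm,optics,spotter
from h import *
R=rot(-14)
print(arm.move_linear([642.8,36.5,67],R,feed=15,stop_force=5)); s=arm.sense(); print(s["t"],s["tcp_pos"],s["ft_force"],s["width"])
arm.command_gripper(80); s=arm.sense(); print(s["ft_force"],s["width"])
arm.move_linear([642.8,36.5,180],R,feed=150)
arm.move_linear([635,-10,250],R,feed=200); arm.hold(0.15)
s=arm.sense();p=optics.read_camera("wrist");t=optics.read_camera("top")
cv2.imwrite("pics/w4.png",p["image"][:,:,::-1]);cv2.imwrite("pics/t4.png",t["image"][:,:,::-1])
w=cloud(p,(np.array(s["tcp_pos"]),np.array(s["tcp_rot"]))); np.save("w4.npy",w)
print(s["t"],s["tcp_pos"])
print(rect(w,(643,37.5),45,84,96),"\n",rect(w,(643,37.5),45,107,118))
w=cloud(t)
print(rect(w,(643,37.5),45,84,96),"\n",rect(w,(643,37.5),45,107,118))
print(rect(w,(418,295),45,20,35))
```

```text
True
12.3083 [642.81276491  36.72179569  70.05739272] [-0.93982118 -0.0266035   4.02907194] 51.698079218192774
[ 0.868384   -0.40458676  0.90912681] 80.00187265284224
14.5917 [634.08684824  -9.15259269 247.60182773]
(((644.3649291992188, 36.85557174682617), (51.6325798034668, 52.19144058227539), 76.00293731689453), 2404, np.float64(89.98732602610079), array([645.16778847,  39.21976732,  89.95690725])) 
 (((644.5330200195312, 37.09478759765625), (34.046634674072266, 35.026546478271484), 15.190732955932617), 1707, np.float64(110.13863948895593), array([644.48906953,  37.34253092, 110.02875071]))
(((649.1304321289062, 52.23698425292969), (19.753620147705078, 52.60150146484375), 67.19140625), 157, np.float64(89.43133880008176), array([649.00630755,  53.42388562,  89.43477789])) 
 (((649.25830078125, 44.722511291503906), (12.211515426635742, 31.338722229003906), 57.33448028564453), 61, np.float64(109.36791069534402), array([649.3591611 ,  44.05518671, 109.42872456]))
(((418.4300537109375, 294.5733642578125), (48.298927307128906, 51.04835510253906), 83.46187591552734), 537, np.float64(26.24160401310251), array([418.43600044, 294.32518756,  26.1491771 ]))
```

View pics/w4.png

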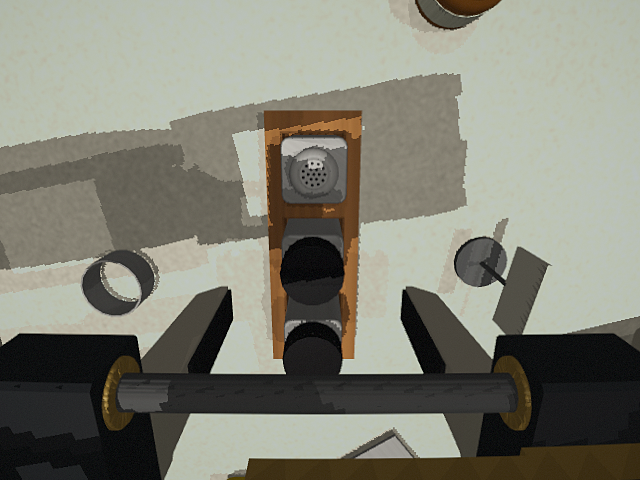

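The shaker is seated: shoulder at z=90, square to the pocket, bottom on the floor. The capped neighbours at (312,270) and (312,350) were not moved. Next is the cap.

Run:
```python
from plant import arm,optics,spotter
from h import *
R=rot(-14)
# settled re-measure of the shaker
s=arm.sense();p=optics.read_camera("wrist")
w=cloud(p,(np.array(s["tcp_pos"]),np.array(s["tcp_rot"])))
print(s["tcp_pos"],rect(w,(643,37.5),45,84,96)[0],rect(w,(643,37.5),45,107,118)[0])
arm.move_to([418.5,295-60,230],R); arm.hold(0.3)
s=arm.sense();p=optics.read_camera("wrist")
cv2.imwrite("pics/w5.png",p["image"][:,:,::-1])
w=cloud(p,(np.array(s["tcp_pos"]),np.array(s["tcp_rot"])))
m=(w[...,2]>20)&(w[...,2]<35)&(np.hypot(w[...,0]-418,w[...,1]-295)<40); q=w[m]
print(s["t"],s["tcp_pos"],rect(w,(418,295),45,22,32),cv2.minEnclosingCircle(q[:,:2].astype(np.float32)))
```

```text
[634.32098194  -9.24543465 248.1944013 ] ((644.2864379882812, 36.704383850097656), (51.876007080078125, 52.07867431640625), 76.0018539428711) ((644.2516479492188, 36.74184799194336), (34.68348693847656, 34.64636993408203), 64.00094604492188)
16.2833 [419.03170956 234.52584896 229.94922728] (((417.92034912109375, 296.74188232421875), (49.24481964111328, 49.51689529418945), 5.839723587036133), 2520, np.float64(27.048597585854523), array([418.1103847 , 296.92069664,  27.0582014 ])) ((418.0998229980469, 296.4510498046875), 25.86577033996582)
```

View pics/w5.png

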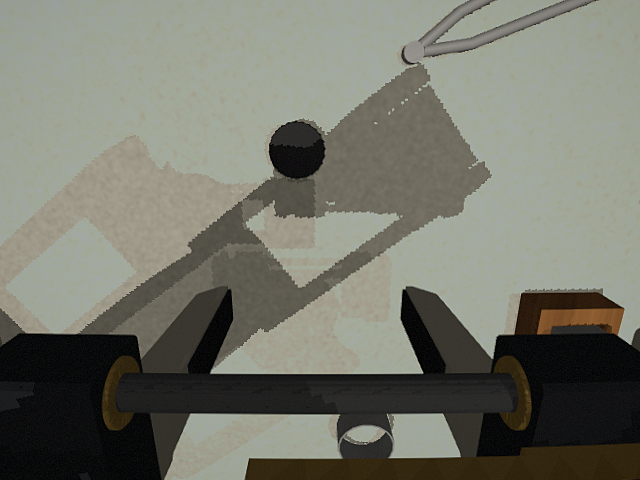

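Cap seen at (297,150), at world (418,296.5) with its top at 27 mm. The tongs' pivot at (413,53) is clear of the fingers.

Run:
```python
from plant import arm,optics,spotter
from h import *
R=rot(-14); X=np.array([418.1,296.2])
arm.move_linear([*X,110],R,feed=200)
c=goto(arm,[*X,60],R); print(c,arm.sense()["tcp_pos"])
print(arm.move_linear([c[0],c[1],c[2]-60+26],R,feed=60,stop_force=6)); s=arm.sense(); print(s["t"],s["tcp_pos"],s["ft_force"])
arm.command_gripper(40,55); s=arm.sense(); print("w",s["width"],s["tcp_pos"],s["ft_force"])
arm.move_linear([*X,120],R,feed=120); 
arm.move_linear([*X,230],R,feed=200); 
arm.move_to([630,-5,230],R); arm.hold(0.4)
s=arm.sense();p=optics.read_camera("wrist");Rm=np.array(s["tcp_rot"]);t=np.array(s["tcp_pos"])
cv2.imwrite("pics/w6.png",p["image"][:,:,::-1])
w=cloud(p,(t,Rm))
print(s["t"],t,s["width"],s["ft_force"])
print(rect(w,(644,37),45,84,96),"\n",rect(w,(644,37),25,107,118))
l=(w-t)@Rm; np.save("l6.npy",l)
m=(l[...,0]>-8)&(l[...,0]<8)&(np.hypot(l[...,1],l[...,2])<28); q=l[m]; print(len(q),np.median(q[:,0]),q.min(0),q.max(0))
```

```text
[418.0761445  296.16536644  59.91832534] [418.05783344 296.17355981  59.89935429]
False
19.475 [418.09269693 296.16827691  25.85208293] [-0.39171584 -0.60789364 -0.09032875]
w 48.62307727844377 [418.16839501 296.24975515  26.11346175] [-0.10819595 -0.1147622   2.44880184]
23.5 [629.97300374  -4.48666388 230.16466284] 47.99067372728196 [ 0.11020003  0.27251191 -0.96672863]
(((644.3638305664062, 36.7950553894043), (51.48540496826172, 52.16749572753906), 75.9962387084961), 2639, np.float64(89.94409913080585), array([644.90963492,  39.51251166,  89.92627462])) 
 (((644.2550048828125, 36.96531677246094), (34.45396423339844, 34.88808059692383), 89.94291687011719), 1895, np.float64(110.17636200834976), array([644.46834115,  37.34170986, 110.03432619]))
10659 -0.7649945686357081 [ -7.91032033 -26.2984342  -26.21826547] [ 7.99696369 26.7509569  24.44594248]
```

View pics/w6.png

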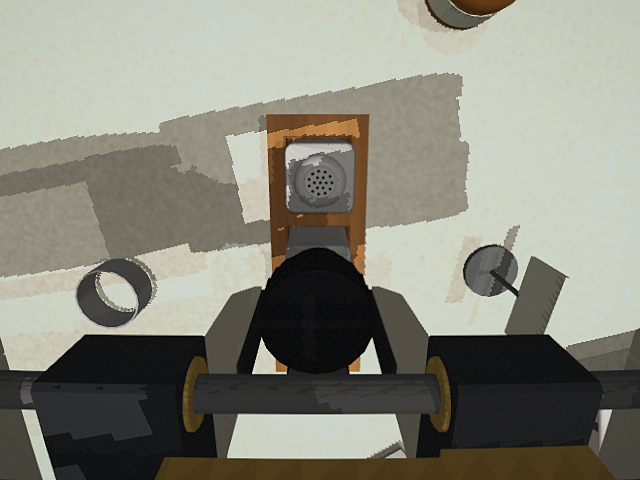

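Run:
```python
from plant import arm,optics,spotter
from h import *
R=rot(-14); X=np.array([644.1,36.4])
arm.move_linear([*X,200],R,feed=150)
c=goto(arm,[*X,150],R); s=arm.sense(); print(c,s["tcp_pos"],s["t"],s["width"],s["ft_force"])
print(arm.move_linear([c[0],c[1],131],R,feed=60,stop_force=4)); s=arm.sense(); print(s["tcp_pos"],s["ft_force"])
for z in np.arange(130,124.9,-1):
    r=arm.move_linear([c[0],c[1],z],R,feed=15,stop_force=25); s=arm.sense()
    print(z,r,np.round(s["tcp_pos"],2),np.round(s["ft_force"],1),np.round(s["wrist_torque"],2),round(s["width"],2),round(s["t"],2))
p=optics.read_camera("wrist");cv2.imwrite("pics/w7.png",p["image"][:,:,::-1])
```

```text
[644.09353297  36.36474948 149.92928269] [644.105306    36.34909007 149.90745552] 25.65 48.384785778160584 [-0.04817414 -0.06840914 -0.93613507]
True
[643.0863899   36.7496939  128.61697427] [-1.43809937  0.91387339  4.39458154]
130.0 False [643.82  36.4  129.59] [0.1 0.5 1.7] [0.09 0.1  0.04] 48.45 26.34
129.0 False [643.9   36.47 128.97] [-2.7  0.8  3.4] [ 0.16  0.43 -0.02] 48.45 26.59
128.0 False [644.13  36.43 128.56] [-3.8  2.   6.9] [ 0.15  0.68 -0.03] 48.38 26.84
127.0 False [644.31  36.49 128.08] [-4.5  0.8 10.5] [0.1  0.82 0.02] 48.57 27.09
126.0 False [644.4   36.48 127.32] [-4.7  1.9 10.3] [0.21 0.95 0.05] 48.36 27.34
125.0 False [644.46  36.5  126.54] [-5.6  2.5 11.2] [ 0.24  1.03 -0.02] 48.4 27.59
```

View pics/w7.png

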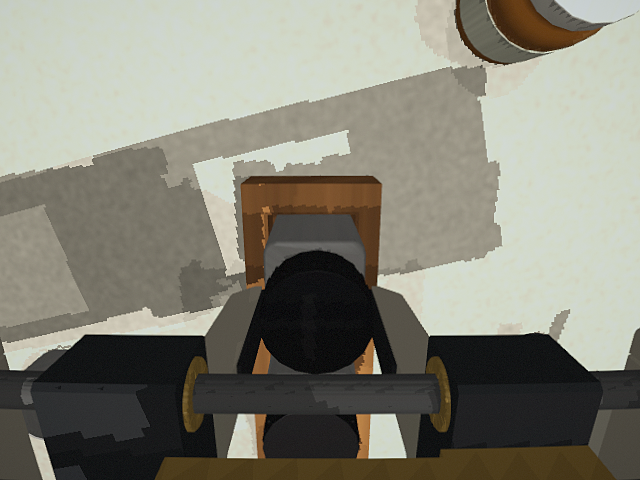

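Touch came at TCP 129, as expected, but there is a side force of −5.6 N in x, so the cap sits about 1.5 mm too far +x. I back off, shift and press again.

Run:
```python
from plant import arm,optics,spotter
from h import *
R=rot(-14)
arm.move_linear([644.1,36.4,131],R,feed=30)
c=goto(arm,[642.7,36.9,131],R,feed=30,n=1); print(c,arm.sense()["tcp_pos"],arm.sense()["ft_force"])
for z in np.arange(129,125.9,-1):
    r=arm.move_linear([c[0],c[1],z],R,feed=15,stop_force=25); s=arm.sense()
    print(z,r,np.round(s["tcp_pos"],2),np.round(s["ft_force"],1),np.round(s["wrist_torque"],2),round(s["width"],2),round(s["t"],2))
```

```text
[642.7  36.9 131. ] [642.60130702  36.86612115 130.77775285] [-0.28256281 -0.34544468 -0.58273927]
129.0 False [642.78  36.94 129.14] [-0.2 -0.1  1.8] [-0.01 -0.01 -0.04] 48.57 28.68
128.0 False [643.1   36.89 128.77] [-1.4  0.7  4.5] [-0.03  0.24 -0.04] 48.42 28.93
127.0 False [643.36  36.87 128.3 ] [-2.   0.3  9. ] [ 0.03  0.29 -0.  ] 48.24 29.18
126.0 False [643.68  36.84 127.89] [-3.2  0.  11.8] [-0.06  0.46 -0.01] 48.39 29.43
```

Run:
```python
from plant import arm,optics,spotter
from h import *
R=rot(-14); x,y=642.0,36.9; z=126
f=0;peak=0
while z>105:
    r=arm.move_linear([x,y,z],R,feed=15,stop_force=20); s=arm.sense(); f=s["ft_force"]; tz=s["tcp_pos"][2]
    print(z,round(x,2),round(y,2),r,np.round(s["tcp_pos"],2),np.round(f,1),np.round(s["wrist_torque"],2),round(s["width"],2),round(s["t"],2))
    peak=max(peak,f[2])
    if f[2]<4 and tz<124: print("click?");break
    if f[2]>26: break
    x+=np.clip(0.15*f[0],-.4,.4); y+=np.clip(0.1*f[1],-.3,.3); z-=1
```

```text
126 642.0 36.9 False [643.05  36.82 127.93] [-2.3  0.6 10.7] [-0.11  0.37 -0.04] 48.62 29.68
125 641.65 36.96 False [642.86  37.01 127.11] [-2.1  0.3 11. ] [ 0.05  0.33 -0.02] 48.3 29.93
124 641.34 36.99 False [642.85  36.98 126.46] [-2.   0.3 13. ] [-0.02  0.33 -0.04] 48.26 30.18
123 641.05 37.02 False [642.44  36.97 124.96] [-1.1  0.3  8.5] [ 0.07  0.01 -0.  ] 48.63 30.43
122 640.89 37.05 False [640.52  37.01 121.39] [-0.5 -0.5 -2.6] [-0.04 -0.06 -0.03] 48.37 30.68
click?
```

Click: the force peaked at about 13 N, then dropped to nothing with the rim about 5 mm above the shoulder. Now down onto the shoulder, pressing firmly.

Run:
```python
from plant import arm,optics,spotter
from h import *
R=rot(-14); x,y=641.5,37.0; z=121
while z>105:
    r=arm.move_linear([x,y,z],R,feed=15,stop_force=25); s=arm.sense(); f=s["ft_force"]; tz=s["tcp_pos"][2]
    print(z,round(x,2),round(y,2),r,np.round(s["tcp_pos"],2),np.round(f,1),np.round(s["wrist_torque"],2),round(s["width"],2),round(s["t"],2))
    if f[2]>24 or tz<113.5: break
    if f[2]>3: x+=np.clip(0.15*f[0],-.4,.4); y+=np.clip(0.1*f[1],-.3,.3)
    z-=1
arm.hold(0.5); s=arm.sense(); print(np.round(s["tcp_pos"],2),np.round(s["ft_force"],1),s["t"])
for n in("wrist","scene"):
    p=optics.read_camera(n);cv2.imwrite(f"pics/{n}8.png",p["image"][:,:,::-1])
im=p["image"][180:340,220:400,::-1];cv2.imwrite("pics/c8.png",cv2.convertScaleAbs(cv2.resize(im,None,fx=3.7,fy=3.7,interpolation=2),alpha=1.5))
```

```text
121 641.5 37.0 False [640.9   37.01 120.01] [-0.2 -0.4 -2.4] [-0.05 -0.05 -0.02] 48.72 30.93
120 641.5 37.0 False [641.34  36.99 119.71] [-0.7 -0.1 -2.2] [-0.07 -0.08 -0.  ] 48.91 31.18
119 641.5 37.0 False [641.45  37.02 118.93] [ 0.4 -0.  -2.4] [ 0.01 -0.02 -0.01] 48.69 31.43
118 641.5 37.0 False [641.44  36.99 117.9 ] [-0.1 -0.2 -1.5] [-0.02 -0.07  0.  ] 48.49 31.68
117 641.5 37.0 False [641.63  37.02 117.14] [-0.7 -0.4 -1.5] [-0.03 -0.08  0.03] 48.98 31.93
116 641.5 37.0 False [641.8   36.98 116.31] [ 1.2  0.7 -0.5] [ 0.   -0.25  0.02] 48.25 32.17
115 641.5 37.0 False [642.11  36.98 116.12] [-1.8 -0.1  4.8] [ 0.    0.2  -0.01] 48.09 32.42
114 641.23 36.99 False [642.08  36.99 116.07] [-2.9 -0.8 10.3] [ 0.03  0.72 -0.06] 48.42 32.67
113 640.83 36.91 False [642.09  37.   116.08] [-4.5  0.1 14.7] [0.09 1.05 0.01] 48.29 32.92
112 640.43 36.92 False [642.08  37.   116.06] [-5.3  0.4 20.3] [ 0.09  1.32 -0.04] 48.24 33.17
111 640.03 36.96 False [642.07  37.02 116.04] [-7.2  0.2 25.1] [ 0.09  1.78 -0.01] 48.23 33.42
[642.09  37.02 116.06] [-7.6  0.4 25.2] 33.925
```

View pics/wrist8.png

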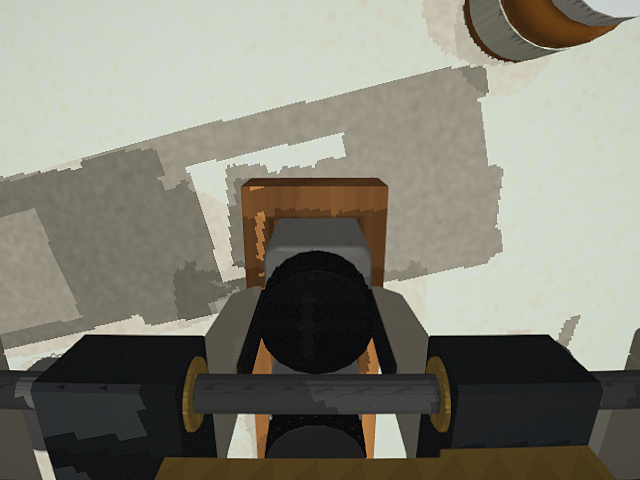

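View pics/c8.png

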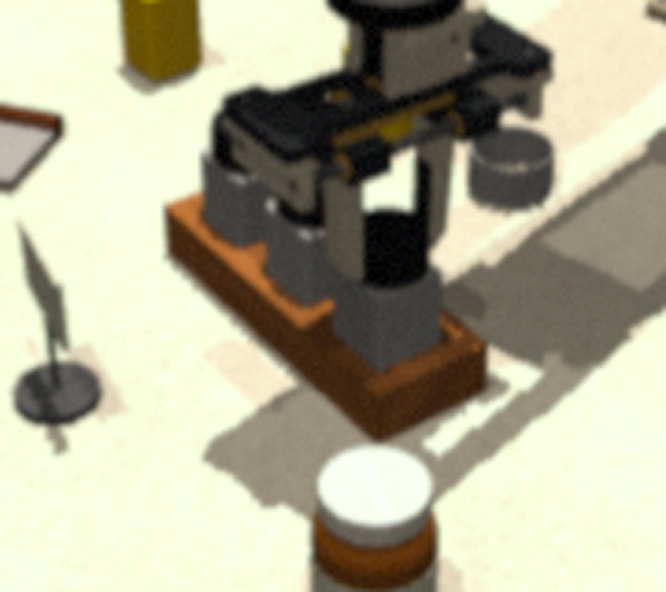

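The cap's rim is on the shoulder: TCP at 116.06 mm against 116.1 predicted, and 25 N of push without slipping. I relieve the side force a little, check that it holds and hand in.

Run:
```python
from plant import arm,optics
from h import *
arm.move_linear([641.2,36.95,110.5],rot(-14),feed=15); arm.hold(0.8)
s=arm.sense(); print(np.round(s["tcp_pos"],2),np.round(s["ft_force"],1),np.round(s["wrist_torque"],2),s["width"],s["t"])
if s["ft_force"][2]>20 and s["tcp_pos"][2]>115.5: arm.hand_in(); print("in",arm.sense()["ft_force"])
```

```text
[642.23  37.03 116.  ] [-15.4  -0.4  31.9] [0.11 3.13 0.04] 48.0810972187063 35.075
the job is handed in; nothing more can be done
the job is handed in; nothing more can be done
```

I put the steel shaker in the rack's empty pocket and pressed its black cap on past the click. I handed the job in at about 35 s, with the hand still gripping the cap and pushing it down.

**Shaker in rack:** the shoulder measured 90 mm above the counter, which puts its underside on the pocket floor, and it sat square to the pocket.

**Cap pressed on:**
- It first touched the neck slightly off-centre, with about 6 N of side force. I backed off, shifted it and pressed again.
- The force climbed to about 13 N, then dropped to nothing with the rim about 5 mm above the shoulder. It climbed again where the rim should meet the shoulder (tool at 116.06 mm, 116.1 expected).
- The final downward push was about 32 N, and the tool height changed by less than 0.1 mm from 25 N to 32 N.

**Final side force:** my last small correction was meant to ease the side force, but it rose from about 7.6 N to 15.4 N in −x. The cap did not move off the shoulder, so I handed in like that.

**Everything else:** the last pictures show the neighbouring capped shakers, the ticket stand, the cutter and the jar where they were. I took no wider picture just before handing in, so I did not recheck the tongs, the scraper or the yellow shakers.

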